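# Show the hidden lamp to the bench camera with an inspection mirror

### The arm

A 6-joint arm with a two-finger parallel gripper is mounted at the origin on the work surface. World frame = base frame: x ahead of the robot, y to its left, z up, the work surface at z = 0. Lengths are in m, angles in rad, forces in N, time in s.
With the tool pointing down it reaches from about 0.35 to 0.85 m from the base axis. Payload 8.1 kg.
Tool frame: the origin (TCP) lies at the centre of the arm's flange, where the gripper is bolted on; the fingertips stand 186 mm ahead of it and the grasp point (between the pads) lies 167 mm ahead of it; z points along the fingers, y is the line along which they close (so a half turn about z gives the same grasp; the last joint's range is limited). The gripper opens to 93 mm and grips with 3 to 60 N. Pads are 15 mm wide; open, the fingers measure 128 mm over their backs; the gripper's body (75 mm by 188 mm) begins 65 mm behind the grasp point.
Start: joints at [1.129, 0.13, 1.488, -0, 1.523, -0.085], TCP at [0.21, 0.562, 0.405] pointing down, gripper open.
Joint ranges: [-2.96, 2.96], [-0.89, 2.26], [0.02, 2.5], [-1.34, 4.48], [0, 2.73], [-2.66, 2.66]. Speed limits (rad/s): [2.39, 2.39, 2.79, 3.14, 3.14, 3.14].

### API

Orientations are given as a rotation vector (axis times angle).
In Python, from plant import read_state, read_camera, camera_params, robot gives the robot as it stands.
- The arm moves only by the tool carry_out, never from a script. Its argument "targets" is a list of rows, each an object of numbers: "hand": the opening in per cent of the stroke, from 0 (shut) to 100 (fully open); "x", "y", "z": the shift along the tool's x, y, z in m; "ax", "ay", "az": the turn, a rotation vector about the tool's x, y, z in rad. In form: [{"hand": .., "x": .., "y": .., "z": .., "ax": .., "ay": .., "az": ..}, ...]. A call has 1 to 8 rows; each row is the pose to reach, as a shift and turn from the pose commanded when the call began, along the tool's axes at that moment; what a row does not reach only later rows make up. A row lasts 1/8 s, in which the tool goes at most 62.5 mm and 10.7 degrees, less where a joint would pass 70% of its speed; a pose out of reach is approached as far as the arm can. A call with a gripper value outside its range is refused whole. The fingers move at their own pace and stop on an object; "newtons" is the grip in N (left out, the last holds). Time passes only in rows, so rows that repeat a pose let the fingers close. It gives the time, the measured TCP pose, the force, the opening and the grip force at its end, in the units of the state.
- read_state(): the state, without advancing time (a new reading comes with each control period).
- read_camera(name): name is "scene" or "top" or "wrist"; returns (picture, depth): 400x640x3 uint8, blue, green, red; 400x640 float32, m along the optical axis (not along the pixel's ray), 0 where there is no reading.
- camera_params(name): a dict with "fx", "fy", "cx", "cy" (pixels), "position" and "rotation" of the camera in the world. Camera axes: x right, y up, looking along -z (the intrinsics and any distortion apply to the point x, -y, -z); pixel columns grow to the right and rows downward; lengths in m; the calibration is good to about 2 mm. A picture is of the moment at which its call begins: read the wrist's pose just before it. camera_params takes no time and is no camera call; for the wrist camera it gives the pose at the moment of the call.
- robot.close_job(): hands the job in; it is judged then, once.
The state is a dict: "t": time; "q": joint angles; "dq": joint speeds; "joint_torque": joint torques, N m; "tool_pos": TCP position; "orientation": TCP orientation; "force": force on the tool from outside, world axes, zero at the start; "wrist_torque": the same for the moment, N m; "opening": finger opening in m; "gripper_force": force on a finger pad.
Only numpy, scipy, OpenCV 4.12 (cv2) and the standard library are available. Lean on these libraries where they do the work, as an engineer would, in place of code of your own. Each camera call takes 0.05 s, during which the arm holds its last target. There are 200 camera calls.

### The job

Pull the inspection mirror (blue handle) straight up out of the tool holder and hold it upright, glass at the bottom, centred over the yellow disc with the middle of the glass level with the camera's lens. Turn it until the bench camera sees the red lamp of the white breakout box reflected in the middle of the glass, and finish while still holding it there in the gripper, motionless and clear of everything else. Do not knock the mirror against the camera or the box, and leave the other tools and things where they are.

Things in the scene. Friction and masses are not known exactly. Their poses are not given: they have to be found in the camera images.
- mirror: Flat inspection mirror on a straight stick, loose, 190 mm long, 60 to 130 g, upright in one of the holder's slots, handle up. Origin: centre of its lower end; z up the stick, x the way the glass looks (square to the stick), y across the glass. Black head 50 (y) x 12 (x) x 50 mm tall, glass on its +x face only; then an 8 mm steel stick; square blue handle 16 x 16 mm from 100 to 190 mm up.
- mirror_glass (a point): Middle of the mirror's glass face (glass 46 x 46 mm), 25 mm above the lower end and 6.5 mm in front of the stick's axis; same axes as the mirror: x is the way the glass looks, z up the stick.
- mirror_handle (a point): Point on the axis of the mirror's blue handle, 170 mm above the lower end and 20 mm below the handle's top: a good place to grip it from above. The neighbouring tools stand 78 mm away along x, so there is more room to close along y. Same axes as the mirror.
- holder: Fixed black tool holder block, 84 (x) x 236 (y) x 60 mm tall; origin at the centre of its underside. Three upright slots 54 (x) x 15 mm (y), 50 mm deep, at y = -78, 0 and +78 mm, one tool in each (which one varies), its lower end 10 mm above the table; the glass looks to the holder's +y. Place and yaw vary.
- camera_rig: Fixed rig: yellow disc (50 mm across, 4 mm thick) on the table, joined by a 4 mm flat bar to the post of a grey bench camera with a black lens. Origin: disc's centre, on the table. The camera stands along +x and looks level towards -x, straight over the disc, with a narrow view; it reaches from 170 mm (lens front) to 280 mm out, 46 mm wide, 133 mm tall. Place and yaw vary.
- disc (a point): Centre of the top of the yellow disc, 4 mm above the table; the mirror's glass is to be held over it, 110 mm above the table.
- lens (a point): Centre of the front of the camera's lens, 110 mm above the table, 170 mm from the disc's axis.
- breakout_box: Fixed white box, 90 deep (x), 100 wide (y), 140 mm tall (terminals to 152 mm). Its origin is NOT in the box but on the table at the disc's centre: the box stands 176 to 266 mm out along its +x, lamp side facing the disc. A red patch on its top marks the lamp's side. Seen from above it is 46 to 80 degrees counter-clockwise about the disc from the camera; this varies.
- lamp (a point): Tip of the round red lamp (22 mm across, 6 mm proud) on the box side that faces the disc, 110 mm above the table, 170 mm from the disc's axis. Lens and lamp are equally high and equally far from the disc, so the glass must look along the bisector of the directions disc to lens and disc to lamp.
- brush_center (a point): Bystander, not to be disturbed: cleaning brush with an orange handle, 125 mm tall (top 135 mm above the table), in another slot; point half-way up (62 mm above its lower end).
- scraper_center (a point): Bystander, not to be disturbed: scraper with a green handle, 125 mm tall (top 135 mm above the table), in another slot; point half-way up (62 mm above its lower end).
- multimeter_center (a point): Bystander, not to be disturbed: yellow handheld multimeter 160 x 80 x 41 mm lying flat; its centre.
- mouse_center (a point): Bystander, not to be disturbed: black computer mouse 100 x 60 x 32 mm; its centre.
- tape_center (a point): Bystander, not to be disturbed: red roll of tape lying flat, 68 mm across, 19 mm high; its centre.
- mug_center (a point): Bystander, not to be disturbed: blue mug 80 mm across, 95 mm high; its centre.
Not all that is in view belongs to the job. Leave any pink look-alike of the mirror alone. Of the things shaped like the breakout_box, the white one is meant.

How it is judged:
By the outcome, as a careful person would: the job done as asked, in the order asked, and still so for the second after the job is handed in, while the arm keeps its last pose, push and grip.
It also fails if it takes over 37 s, if anything falls off the work surface, if the arm or the gripper's body presses on something with over 40 N, if the wrist force passes 120 N, or if a joint passes its speed limit or range.

## Working session

There is one attempt and no reset: what is moved stays moved. The work goes in short steps, Python scripts to look and compute and a tool call to move; the robot and the scene stay as the last step left them, time stands still between calls to the robot, and variables do not carry over. Pictures are saved under pics/ and viewed, at most 10 in all, crops included, and the job is handed in when it is done.

Besides the shell and the picture viewer there is one more tool, called after "Call:" by a JSON object that holds its "fn" and its "kwargs". carry_out: Moves the arm, as the interface text tells. Its arguments: {"type":"object","properties":{"targets":{"type":"array","items":{"type":"object","properties":{"hand":{"type":"number"},"x":{"type":"number"},"y":{"type":"number"},"z":{"type":"number"},"ax":{"type":"number"},"ay":{"type":"number"},"az":{"type":"number"}}}},"newtons":{"type":"number"}},"required":["targets"]}

```bash
mkdir -p pics; ls
cat > h.py <<'E'
import numpy as np, cv2
from scipy.spatial.transform import Rotation as R
from plant import read_state, read_camera, camera_params, robot
def grab(n):
    p=camera_params(n); im,d=read_camera(n); return p,im,d
def cloud(p,d):
    v,u=np.mgrid[0:d.shape[0],0:d.shape[1]]
    c=np.stack([(u-p['cx'])/p['fx']*d,-(v-p['cy'])/p['fy']*d,-d],-1)
    return c@np.array(p['rotation']).T+np.array(p['position'])
E
python3 - <<'E'
from h import *
for n in ('top','scene'):
    p,im,d=grab(n); cv2.imwrite(f'pics/{n}0.png',im); np.savez(f'{n}0.npz',im=im,d=d,c=cloud(p,d)); print(p)
print(read_state())
E
```

```text
picsTraceback (most recent call last):
  File "<stdin>", line 3, in <module>
  File "h.py", line 9, in cloud
    return c@np.array(p['rotation']).T+np.array(p['position'])
           ~~~~~~~~~~~~~~~~~~~~~~~~~~~^~~~~~~~~~~~~~~~~~~~~~~~
ValueError: operands could not be broadcast together with shapes (400,640) (3,)
```

View pics/top0.png

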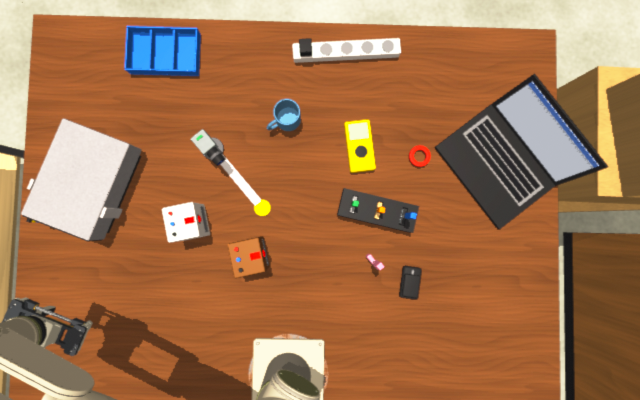

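```bash
sed -i "s/np.array(p\['rotation'\])/R.from_rotvec(p['rotation']).as_matrix()/" h.py
python3 - <<'E'
from h import *
for n in ('top','scene'):
    p,im,d=grab(n); c=cloud(p,d); cv2.imwrite(f'pics/{n}1.png',im); np.savez(f'{n}0.npz',im=im,d=d,c=c); print(p)
    if n=='top':
        for nm,(u,v) in dict(disc=(262,208),cam=(203,140),box=(180,225),lampmark=(189,219),mirror=(412,215),brush=(380,209),scr=(354,203),table=(300,280),pink=(375,262)).items(): print(nm,c[v,u].round(3))
        cv2.imwrite('pics/topcrop.png',cv2.resize(im[120:280,150:440],None,fx=2.7,fy=2.7,interpolation=cv2.INTER_CUBIC))
print(read_state())
E
```

```text
{'fx': 457.48973087885537, 'fy': 457.48973087885537, 'cx': 322.2634522917128, 'cy': 193.360875628071, 'position': array([ 0.4673326 , -0.06831773,  1.44754851]), 'rotation': array([ 0.03547584, -0.06598112, -1.54875243])}
disc [0.511 0.093 0.007]
cam [0.699 0.254 0.135]
box [0.454 0.309 0.138]
lampmark [0.471 0.284 0.139]
mirror [ 0.494 -0.337  0.206]
brush [ 0.511 -0.26   0.137]
scr [ 0.527 -0.185  0.139]
table [ 0.289 -0.032  0.001]
pink [ 0.359 -0.249  0.125]
{'fx': 505.3380127731761, 'fy': 505.3380127731761, 'cx': 314.16949693813433, 'cy': 200.2886335200742, 'position': array([0.97559047, 0.56354949, 1.11667072]), 'rotation': array([0.26599597, 0.82123021, 2.39668627])}
{'t': 0.15, 'q': array([ 1.12862824e+00,  1.31005404e-01,  1.48900738e+00, -3.16597057e-05,
        1.52300055e+00, -8.54374408e-02]), 'dq': array([-2.47866158e-03, -1.54096308e-03, -1.28268139e-03,  7.05030022e-04,
        2.99068314e-04, -3.36539906e-05]), 'joint_torque': array([ 7.10824843e-04, -5.60482728e+01, -4.92328548e+01,  7.68776494e-02,
        3.07693519e-02, -1.56956417e-04]), 'tool_pos': array([0.20946122, 0.5620716 , 0.40392959]), 'orientation': array([-5.57321910e-01, -3.09141656e+00,  2.16711470e-03]), 'force': array([0.38032437, 0.27564969, 0.20830248]), 'wrist_torque': array([ 0.00138596, -0.01243072,  0.00301795]), 'gripper_force': 0.0, 'opening': 0.09266380068088335}
```

View pics/scene1.png

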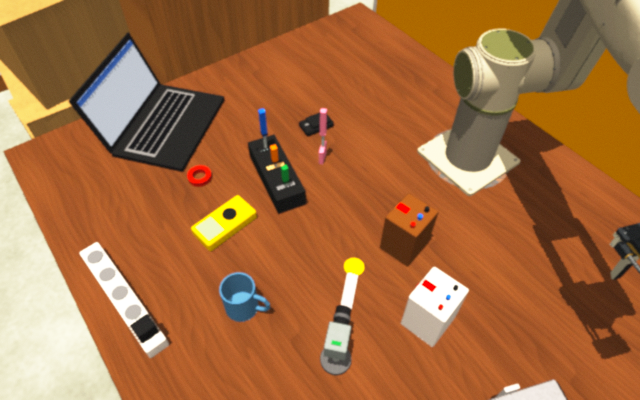

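View pics/topcrop.png

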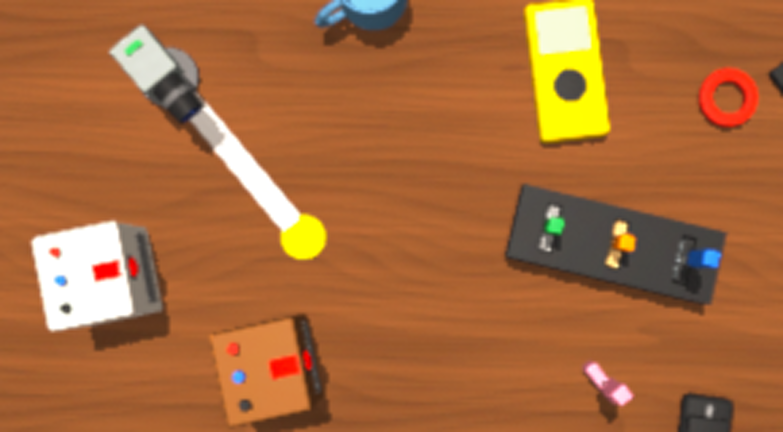

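Top crop: the mirror's blue handle is at (706,258), in the right end slot; the pink look-alike is free-standing at (608,383), so I leave it. The white box at (85,275) is the one meant, its lamp at (132,268) facing the disc; the orange one at (265,370) is a decoy. Camera is at (160,70), disc at (303,237).

Run:
```python
from h import *
z=np.load('top0.npz'); im,c=z['im'].astype(int),z['c']; B,G,Rr=im[...,0],im[...,1],im[...,2]
v,u=np.mgrid[0:400,0:640]
def win(a,b,cc,d): return (u>=a)&(u<b)&(v>=cc)&(v<d)
disc=win(245,280,195,225)&(Rr>180)&(G>180)&(B<110); D=c[disc].mean(0); print('disc',D,disc.sum())
zt=c[...,2]
# holder top
H=win(330,425,185,240)&(zt>.05)&(zt<.066)
pts=c[H][:,:2].astype(np.float32); r=cv2.minAreaRect(pts); print('holder',r,H.sum())
bx=win(155,215,195,250)&(zt>.128)&(zt<.146); r=cv2.minAreaRect(c[bx][:,:2].astype(np.float32)); print('box',r)
bc=np.array(r[0]); w=bc-D[:2]; print('box dir',np.degrees(np.arctan2(w[1],w[0])),np.linalg.norm(w))
cm=win(185,230,120,172)&(zt>.09)&(zt<.15); r=cv2.minAreaRect(c[cm][:,:2].astype(np.float32)); print('cam',r)
w=np.array(r[0])-D[:2]; print('cam dir',np.degrees(np.arctan2(w[1],w[0])),np.linalg.norm(w))
bar=win(200,275,145,215)&(zt<.02)&(im.min(-1)>190); q=c[bar].mean(0)-D; print('bar dir',np.degrees(np.arctan2(q[1],q[0])),bar.sum())
hd=win(400,425,200,228)&(B>140)&(B>Rr+60); print('handle',c[hd].mean(0),hd.sum(),np.percentile(c[hd],[5,50,95],axis=0))
tp=hd&(zt>.19); print('top',c[tp].mean(0),tp.sum())
for n,m in (('orange',(Rr>200)&(G>90)&(G<180)&(B<90)&win(370,392,198,222)),('green',(G>130)&(Rr<100)&win(345,365,195,215))):
    print(n,c[m].mean(0))
z=np.load('scene0.npz'); im2,c2=z['im'].astype(int),z['c']; m=(im2[...,0]>130)&(im2[...,0]>im2[...,2]+60)&(u>250)&(u<275)&(v>100)&(v<150); print('scene handle',c2[m].mean(0),np.percentile(c2[m],[5,95],axis=0))
m=(im2[...,1]>180)&(im2[...,2]>180)&(im2[...,0]<110)&(u>335)&(u<370)&(v>250)&(v<280); print('scene disc',c2[m].mean(0))
s=read_state(); print(R.from_rotvec(s['orientation']).as_matrix().round(3))
```

```text
disc [0.51176401 0.09258275 0.00397197] 203
holder ((0.5107212066650391, -0.26599016785621643), (0.23627568781375885, 0.08493272960186005), 77.82819366455078) 1916
box ((0.46261367201805115, 0.30769526958465576), (0.10002532601356506, 0.09224294126033783), 13.069084167480469)
box dir 102.87038536294759 0.22065618733376904
cam ((0.6786438822746277, 0.2396237850189209), (0.10655569285154343, 0.046200014650821686), 41.74965286254883)
cam dir 41.38389246117737 0.22241842932074887
bar dir 40.90854166526989 390
handle [ 0.49380366 -0.33044317  0.24532465] 44 [[ 0.48648606 -0.36616659  0.08169796]
 [ 0.49470602 -0.3412293   0.19840688]
 [ 0.50628253 -0.33306573  0.20665166]]
top [ 0.49291093 -0.32676114  0.26453874] 38
orange [ 0.51038645 -0.26653503  0.11136795]
green [ 0.52707274 -0.18924658  0.13179693]
scene handle [ 0.49872007 -0.33066732  0.17724197] [[ 0.48606389 -0.34576806  0.1268134 ]
 [ 0.50170793 -0.32951564  0.20033508]]
scene disc [0.51395879 0.09632965 0.01133309]
[[-0.937  0.349 -0.001]
 [ 0.349  0.937 -0.001]
 [ 0.    -0.001 -1.   ]]
```

Call:
{"fn": "carry_out", "kwargs": {"targets": [{"hand": 100, "x": -0.05, "y": -0.025, "z": -0.03, "az": 0.17}, {"hand": 100, "x": -0.1, "y": -0.05, "z": -0.045, "az": 0.35}, {"hand": 100, "x": -0.15, "y": -0.075, "z": -0.045, "az": 0.52}, {"hand": 100, "x": -0.2, "y": -0.1, "z": -0.045, "az": 0.7}, {"hand": 100, "x": -0.25, "y": -0.125, "z": -0.045, "az": 0.87}, {"hand": 100, "x": -0.3, "y": -0.15, "z": -0.045, "az": 1.05}, {"hand": 100, "x": -0.35, "y": -0.18, "z": -0.045, "az": 1.22}, {"hand": 100, "x": -0.384, "y": -0.2, "z": -0.045, "az": 1.4}]}}

```text
schema error: expected keys hand, x, y, z, ax, ay, az
```

```bash
cat >> h.py <<'E'
def plan(x,y,z,ya):
    """shift (tool axes) and turn from the measured pose to TCP (x,y,z), pointing down, tool y at ya deg"""
    s=read_state(); T=R.from_rotvec(s['orientation']); a=np.radians(ya)
    Y=np.array([np.cos(a),np.sin(a),0]); Z=np.array([0,0,-1.]); G=R.from_matrix(np.stack([np.cross(Y,Z),Y,Z],1))
    print('pos',s['tool_pos'].round(4),'yang',np.degrees(np.arctan2(*T.as_matrix()[1::-1,1])).round(2),'q',s['q'].round(2),'t',s['t'],'F',s['force'].round(1),s['opening'],s['gripper_force'])
    print('shift',T.inv().apply(np.array([x,y,z])-s['tool_pos']).round(4),'turn',(T.inv()*G).as_rotvec().round(4))
E
python3 -c "
from h import *; plan(.494,-.342,.44,-102.2)"
```

```text
pos [0.2095 0.5621 0.4039] yang 69.56 q [ 1.13  0.13  1.49 -0.    1.52 -0.09] t 0.15 F [0.4 0.3 0.2] 0.09266380068088335 0.0
shift [-0.5823 -0.7478 -0.0351] turn [-3.0000e-04  2.1000e-03  2.9978e+00]
```

Call:
{"fn": "carry_out", "kwargs": {"targets": [{"hand": 100, "x": -0.05, "y": -0.025, "z": -0.03, "ax": 0, "ay": 0, "az": 0.17}, {"hand": 100, "x": -0.1, "y": -0.05, "z": -0.045, "ax": 0, "ay": 0, "az": 0.35}, {"hand": 100, "x": -0.15, "y": -0.075, "z": -0.045, "ax": 0, "ay": 0, "az": 0.52}, {"hand": 100, "x": -0.2, "y": -0.1, "z": -0.045, "ax": 0, "ay": 0, "az": 0.7}, {"hand": 100, "x": -0.25, "y": -0.125, "z": -0.045, "ax": 0, "ay": 0, "az": 0.87}, {"hand": 100, "x": -0.3, "y": -0.15, "z": -0.045, "ax": 0, "ay": 0, "az": 1.05}, {"hand": 100, "x": -0.35, "y": -0.18, "z": -0.045, "ax": 0, "ay": 0, "az": 1.22}, {"hand": 100, "x": -0.384, "y": -0.2, "z": -0.045, "ax": 0, "ay": 0, "az": 1.4}]}}

```text
t: 1.15
tool_pos: [0.5007, 0.2385, 0.4494]
orientation: [2.425, 1.997, -0.001]
force: [0.2, 0.3, 0.5]
opening: 0.0931
gripper_force: 0.0
```

```bash
python3 -c "
from h import *; plan(.494,-.342,.45,-102.2)"
```

```text
pos [0.5007 0.2385 0.4494] yang -11.08 q [ 0.35 -0.01  1.55 -0.    1.6   0.55] t 1.15 F [0.2 0.3 0.5] 0.09312569606191405 0.0
shift [-5.71e-01  1.05e-01 -3.00e-04] turn [2.0000e-04 6.0000e-04 1.5903e+00]
```

Call:
{"fn": "carry_out", "kwargs": {"targets": [{"hand": 100, "x": -0.06, "y": 0.011, "z": 0, "ax": 0, "ay": 0, "az": 0.18}, {"hand": 100, "x": -0.12, "y": 0.022, "z": 0, "ax": 0, "ay": 0, "az": 0.36}, {"hand": 100, "x": -0.18, "y": 0.033, "z": 0, "ax": 0, "ay": 0, "az": 0.54}, {"hand": 100, "x": -0.24, "y": 0.044, "z": 0, "ax": 0, "ay": 0, "az": 0.72}, {"hand": 100, "x": -0.3, "y": 0.055, "z": 0, "ax": 0, "ay": 0, "az": 0.9}, {"hand": 100, "x": -0.36, "y": 0.066, "z": 0, "ax": 0, "ay": 0, "az": 1.08}, {"hand": 100, "x": -0.42, "y": 0.077, "z": 0, "ax": 0, "ay": 0, "az": 1.26}, {"hand": 100, "x": -0.48, "y": 0.088, "z": 0, "ax": 0, "ay": 0, "az": 1.44}]}}

```text
t: 2.15
tool_pos: [0.4968, -0.2493, 0.4496]
orientation: [-3.14, 0.096, -0.0]
force: [0.8, -0.1, 0.4]
opening: 0.0927
gripper_force: 0.0
```

```bash
python3 -c "
from h import *; plan(.494,-.342,.45,-102.2)
p,im,d=grab('wrist'); print(p); cv2.imwrite('pics/w1.png',im); np.savez('w1.npz',im=im,d=d,c=cloud(p,d))"
```

```text
pos [ 0.4968 -0.2493  0.4496] yang -93.51 q [-0.56 -0.    1.55  0.    1.6   1.07] t 2.15 F [ 0.8 -0.1  0.4] 0.09271266218157727 0.0
shift [ 0.0029  0.0927 -0.0004] turn [-1.000e-04 -1.000e-04  1.517e-01]
{'fx': 286.64188988384757, 'fy': 286.64188988384757, 'cx': 313.46268361831073, 'cy': 200.10621144750453, 'position': array([ 0.57104665, -0.25300415,  0.42935763]), 'rotation': array([-0.20592827,  0.21972345, -1.62091859])}
```

View pics/w1.png

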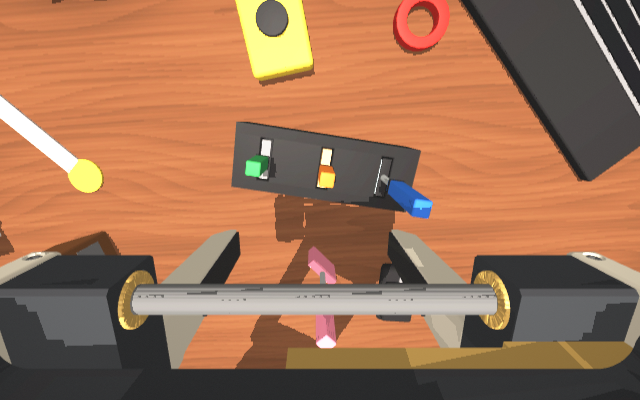

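The wrist view shows the mirror in the right slot at (383,177) with its handle top at (420,209); the pink look-alike at (322,300) is separate. I measure the handle finely.

Run:
```python
from h import *
z=np.load('w1.npz'); im,c=z['im'].astype(int),z['c']; B,G,Rr=im[...,0],im[...,1],im[...,2]
v,u=np.mgrid[0:400,0:640]
m=(B>120)&(B>Rr+60)&(u>380)&(u<440)&(v>170)&(v<225)
P=c[m]; print(m.sum(),np.percentile(P,[2,50,98],axis=0).round(4))
t=P[(P[:,2]>.195)&(P[:,2]<.204)]; print('top',len(t),t.mean(0).round(4),cv2.minAreaRect(t[:,:2].astype(np.float32)))
for zz in (.12,.14,.16,.18):
    q=P[abs(P[:,2]-zz)<.008]; print(zz,q.mean(0).round(4),q.min(0).round(4),q.max(0).round(4))
h=(c[...,2]>.054)&(c[...,2]<.065)&(u>225)&(u<425)&(v<215); print('holder',cv2.minAreaRect(c[h][:,:2].astype(np.float32)))
cv2.imwrite('pics/slot.png',cv2.resize(z['im'][145:225,360:440],None,fx=7,fy=7,interpolation=cv2.INTER_CUBIC))
```

```text
950 [[ 0.4885 -0.3466  0.1219]
 [ 0.4984 -0.3341  0.1837]
 [ 0.5035 -0.3302  0.2008]]
top 355 [ 0.4958 -0.3383  0.1994] ((0.49513471126556396, -0.33876290917396545), (0.015881523489952087, 0.015265775844454765), 77.81156921386719)
0.12 [ 0.4989 -0.3347  0.1234] [ 0.4896 -0.3473  0.1189] [ 0.5037 -0.33    0.1276]
0.14 [ 0.4984 -0.3344  0.14  ] [ 0.4892 -0.3466  0.1325] [ 0.5034 -0.33    0.148 ]
0.16 [ 0.4987 -0.3347  0.1602] [ 0.4891 -0.3465  0.152 ] [ 0.5035 -0.33    0.1679]
0.18 [ 0.4988 -0.3347  0.1805] [ 0.4899 -0.3467  0.1721] [ 0.5036 -0.3301  0.188 ]
holder ((0.5104952454566956, -0.2631404399871826), (0.23643191158771515, 0.08425328135490417), 77.81011962890625)
```

View pics/slot.png

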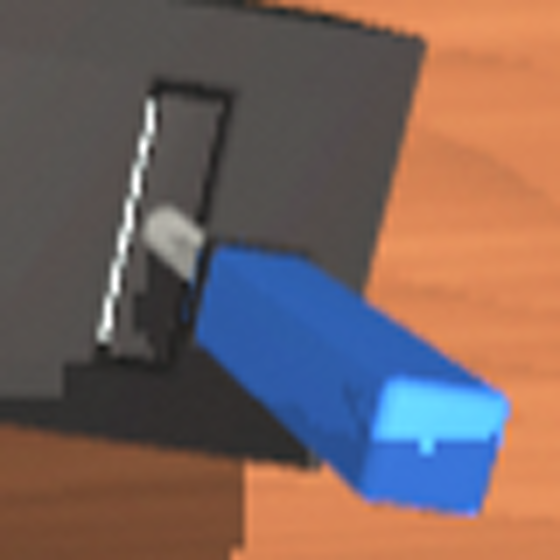

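The bright line on the slot's left edge (crop x≈125) is the glass: it looks towards the neighbours, at 77.8° in world. Gripping with tool y at -102.2° keeps clear of the neighbours (fingertips at 161 mm, neighbour tops at 135 mm).

```bash
python3 -c "
from h import *; plan(.495,-.339,.347,-102.2)"
```

```text
pos [ 0.4957 -0.2554  0.4489] yang -94.28 q [-0.57  0.    1.54 -0.    1.6   1.08] t 2.2 F [-4.6 -2.  -0.7] 0.09285776438018478 0.0
shift [0.0056 0.083  0.1022] turn [0.0038 0.0008 0.1382]
```

Call:
{"fn": "carry_out", "kwargs": {"targets": [{"hand": 100, "x": 0.003, "y": 0.045, "z": 0, "ax": 0, "ay": 0, "az": 0.08}, {"hand": 100, "x": 0.005, "y": 0.085, "z": 0, "ax": 0, "ay": 0, "az": 0.14}, {"hand": 100, "x": 0.005, "y": 0.085, "z": 0, "ax": 0, "ay": 0, "az": 0.14}, {"hand": 100, "x": 0.005, "y": 0.085, "z": 0, "ax": 0, "ay": 0, "az": 0.14}, {"hand": 100, "x": 0.005, "y": 0.085, "z": 0, "ax": 0, "ay": 0, "az": 0.14}]}}

```text
t: 2.82
tool_pos: [0.4978, -0.3314, 0.4498]
orientation: [-3.127, 0.304, -0.0]
force: [0.7, -0.1, 0.2]
opening: 0.0932
gripper_force: 0.0
```

```bash
python3 -c "
from h import *; plan(.495,-.339,.347,-102.2)"
```

```text
pos [ 0.4978 -0.3314  0.4498] yang -101.09 q [-0.67  0.11  1.43  0.    1.6   1.09] t 2.825 F [ 0.7 -0.1  0.2] 0.09317550080497357 0.0
shift [-0.0012  0.008   0.1028] turn [-0.0003 -0.      0.0194]
```

Call:
{"fn": "carry_out", "kwargs": {"targets": [{"hand": 100, "x": -0.001, "y": 0.008, "z": 0, "ax": 0, "ay": 0, "az": 0.019}, {"hand": 100, "x": -0.001, "y": 0.008, "z": 0.03, "ax": 0, "ay": 0, "az": 0.019}, {"hand": 100, "x": -0.001, "y": 0.008, "z": 0.06, "ax": 0, "ay": 0, "az": 0.019}, {"hand": 100, "x": -0.001, "y": 0.008, "z": 0.09, "ax": 0, "ay": 0, "az": 0.019}, {"hand": 100, "x": -0.001, "y": 0.008, "z": 0.103, "ax": 0, "ay": 0, "az": 0.019}, {"hand": 100, "x": -0.001, "y": 0.008, "z": 0.103, "ax": 0, "ay": 0, "az": 0.019}, {"hand": 100, "x": -0.001, "y": 0.008, "z": 0.103, "ax": 0, "ay": 0, "az": 0.019}]}}

```text
t: 3.7
tool_pos: [0.4954, -0.3404, 0.3484]
orientation: [3.122, -0.336, 0.003]
force: [-0.5, -0.9, 0.2]
opening: 0.0927
gripper_force: 0.0
```

```bash
python3 -c "
from h import *; plan(.495,-.339,.347,-102.2)"
```

```text
pos [ 0.4954 -0.3404  0.3484] yang -102.27 q [-0.69  0.16  1.56 -0.    1.42  1.1 ] t 3.7 F [-0.5 -0.9  0.2] 0.09269900830075672 0.0
shift [-0.0007 -0.0013  0.0014] turn [ 0.0011 -0.0021 -0.0012]
```

Close gently, then to a firm grip.

Call:
{"fn": "carry_out", "kwargs": {"targets": [{"hand": 40, "x": 0, "y": 0, "z": 0, "ax": 0, "ay": 0, "az": 0}, {"hand": 10, "x": 0, "y": 0, "z": 0, "ax": 0, "ay": 0, "az": 0}, {"hand": 0, "x": 0, "y": 0, "z": 0, "ax": 0, "ay": 0, "az": 0}, {"hand": 0, "x": 0, "y": 0, "z": 0, "ax": 0, "ay": 0, "az": 0}, {"hand": 0, "x": 0, "y": 0, "z": 0, "ax": 0, "ay": 0, "az": 0}, {"hand": 0, "x": 0, "y": 0, "z": 0, "ax": 0, "ay": 0, "az": 0}, {"hand": 0, "x": 0, "y": 0, "z": 0, "ax": 0, "ay": 0, "az": 0}, {"hand": 0, "x": 0, "y": 0, "z": 0, "ax": 0, "ay": 0, "az": 0}], "newtons": 25}}

```text
t: 4.7
tool_pos: [0.495, -0.3401, 0.3467]
orientation: [-3.124, 0.336, 0.0]
force: [0.0, -0.0, 0.0]
opening: 0.0175
gripper_force: 0.0
```

Call:
{"fn": "carry_out", "kwargs": {"targets": [{"hand": 0, "x": 0, "y": 0, "z": 0, "ax": 0, "ay": 0, "az": 0}, {"hand": 0, "x": 0, "y": 0, "z": 0, "ax": 0, "ay": 0, "az": 0}, {"hand": 0, "x": 0, "y": 0, "z": 0, "ax": 0, "ay": 0, "az": 0}, {"hand": 0, "x": 0, "y": 0, "z": 0, "ax": 0, "ay": 0, "az": 0}]}}

```text
t: 5.2
tool_pos: [0.495, -0.3401, 0.3467]
orientation: [-3.124, 0.336, 0.0]
force: [0.1, 0.4, 0.6]
opening: 0.0159
gripper_force: 25.0
```

Gripped. Lift straight up 175 mm.

Call:
{"fn": "carry_out", "kwargs": {"targets": [{"hand": 0, "x": 0, "y": 0, "z": -0.01, "ax": 0, "ay": 0, "az": 0}, {"hand": 0, "x": 0, "y": 0, "z": -0.03, "ax": 0, "ay": 0, "az": 0}, {"hand": 0, "x": 0, "y": 0, "z": -0.055, "ax": 0, "ay": 0, "az": 0}, {"hand": 0, "x": 0, "y": 0, "z": -0.085, "ax": 0, "ay": 0, "az": 0}, {"hand": 0, "x": 0, "y": 0, "z": -0.115, "ax": 0, "ay": 0, "az": 0}, {"hand": 0, "x": 0, "y": 0, "z": -0.145, "ax": 0, "ay": 0, "az": 0}, {"hand": 0, "x": 0, "y": 0, "z": -0.165, "ax": 0, "ay": 0, "az": 0}, {"hand": 0, "x": 0, "y": 0, "z": -0.175, "ax": 0, "ay": 0, "az": 0}]}}

```text
t: 6.2
tool_pos: [0.495, -0.3401, 0.5239]
orientation: [3.122, -0.336, 0.003]
force: [-0.3, 0.4, -1.6]
opening: 0.0161
gripper_force: 25.0
```

```bash
python3 -c "
from h import *
a=np.radians(72.2); plan(.5118-.0065*np.cos(a),.0926-.0065*np.sin(a),.422,-107.8)"
```

```text
pos [ 0.495  -0.3401  0.5239] yang -102.27 q [-0.69  0.11  1.29  0.    1.73  1.1 ] t 6.2 F [-0.3  0.4 -1.6] 0.01605515262233809 24.99963730573654
shift [-0.0764 -0.42    0.1013] turn [ 0.001  -0.0023  0.0965]
```

Call:
{"fn": "carry_out", "kwargs": {"targets": [{"hand": 0, "x": -0.003, "y": -0.02, "z": 0, "ax": 0, "ay": 0, "az": 0.01}, {"hand": 0, "x": -0.011, "y": -0.06, "z": 0, "ax": 0, "ay": 0, "az": 0.02}, {"hand": 0, "x": -0.02, "y": -0.11, "z": 0, "ax": 0, "ay": 0, "az": 0.04}, {"hand": 0, "x": -0.029, "y": -0.16, "z": 0, "ax": 0, "ay": 0, "az": 0.05}, {"hand": 0, "x": -0.038, "y": -0.21, "z": 0, "ax": 0, "ay": 0, "az": 0.06}, {"hand": 0, "x": -0.047, "y": -0.26, "z": 0, "ax": 0, "ay": 0, "az": 0.07}, {"hand": 0, "x": -0.056, "y": -0.31, "z": 0, "ax": 0, "ay": 0, "az": 0.08}, {"hand": 0, "x": -0.064, "y": -0.35, "z": 0, "ax": 0, "ay": 0, "az": 0.097}]}}

```text
t: 7.2
tool_pos: [0.5066, 0.0174, 0.5211]
orientation: [-3.104, 0.486, 0.002]
force: [-0.1, -0.2, -0.4]
opening: 0.016
gripper_force: 25.0
```

Call:
{"fn": "carry_out", "kwargs": {"targets": [{"hand": 0, "x": -0.006, "y": -0.035, "z": 0, "ax": 0, "ay": 0, "az": 0}, {"hand": 0, "x": -0.006, "y": -0.06, "z": 0, "ax": 0, "ay": 0, "az": 0}, {"hand": 0, "x": -0.006, "y": -0.07, "z": 0, "ax": 0, "ay": 0, "az": 0}, {"hand": 0, "x": -0.006, "y": -0.07, "z": 0, "ax": 0, "ay": 0, "az": 0}, {"hand": 0, "x": -0.006, "y": -0.07, "z": 0, "ax": 0, "ay": 0, "az": 0}, {"hand": 0, "x": -0.006, "y": -0.07, "z": 0, "ax": 0, "ay": 0, "az": 0}]}}

```text
t: 7.95
tool_pos: [0.5225, 0.0831, 0.5218]
orientation: [3.103, -0.489, 0.0]
force: [-0.0, 0.3, -0.7]
opening: 0.0159
gripper_force: 25.0
```

```bash
python3 -c "
from h import *
a=np.radians(72.2); plan(.5118-.0065*np.cos(a),.0926-.0065*np.sin(a),.422,-107.8)"
```

```text
pos [0.5225 0.0831 0.5218] yang -107.9 q [ 0.06 -0.08  1.49 -0.    1.73  1.94] t 7.95 F [-0.   0.3 -0.7] 0.015938822158054384 24.999646246433258
shift [-0.0131  0.0008  0.0998] turn [ 0.0002 -0.0001 -0.0018]
```

Call:
{"fn": "carry_out", "kwargs": {"targets": [{"hand": 0, "x": -0.013, "y": 0.001, "z": 0.01, "ax": 0, "ay": 0, "az": -0.002}, {"hand": 0, "x": -0.013, "y": 0.001, "z": 0.03, "ax": 0, "ay": 0, "az": -0.002}, {"hand": 0, "x": -0.013, "y": 0.001, "z": 0.055, "ax": 0, "ay": 0, "az": -0.002}, {"hand": 0, "x": -0.013, "y": 0.001, "z": 0.08, "ax": 0, "ay": 0, "az": -0.002}, {"hand": 0, "x": -0.013, "y": 0.001, "z": 0.095, "ax": 0, "ay": 0, "az": -0.002}, {"hand": 0, "x": -0.013, "y": 0.001, "z": 0.1, "ax": 0, "ay": 0, "az": -0.002}, {"hand": 0, "x": -0.013, "y": 0.001, "z": 0.1, "ax": 0, "ay": 0, "az": -0.002}, {"hand": 0, "x": -0.013, "y": 0.001, "z": 0.1, "ax": 0, "ay": 0, "az": -0.002}]}}

```text
t: 8.95
tool_pos: [0.5102, 0.087, 0.4228]
orientation: [-3.104, 0.484, -0.003]
force: [0.2, 0.0, -0.8]
opening: 0.0157
gripper_force: 25.0
```

Run:
```python
from h import *
a=np.radians(72.2); plan(.5118-.0065*np.cos(a),.0926-.0065*np.sin(a),.422,-107.8)
for n in ('scene','wrist'):
    p,im,d=grab(n); np.savez(f'{n}2.npz',im=im,d=d,c=cloud(p,d))
    if n=='scene': s=im[120:380,230:520]
    else: w=im
s=cv2.resize(s,None,fx=1.6,fy=1.6,interpolation=cv2.INTER_CUBIC); w=cv2.resize(w,None,fx=.52,fy=.52)
o=np.zeros((max(s.shape[0],w.shape[0]),s.shape[1]+w.shape[1],3),np.uint8); o[:s.shape[0],:s.shape[1]]=s; o[:w.shape[0],s.shape[1]:]=w
print(o.shape); cv2.imwrite('pics/fin.png',o)
```

```text
pos [0.5102 0.087  0.4228] yang -107.72 q [ 0.07 -0.1   1.69 -0.    1.55  1.95] t 8.95 F [ 0.2  0.  -0.8] 0.01566436808654805 24.999563097953796
shift [-0.0002  0.0007  0.0008] turn [-0.0006 -0.0016  0.0015]
(416, 797, 3)
```

View pics/fin.png

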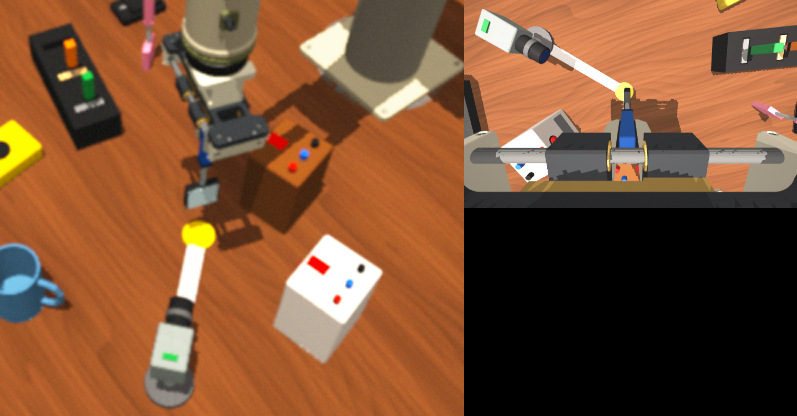

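The scene picture shows the mirror upright, glass facing the camera/white box, hovering over the disc (198,235) and clear of the orange box. Now I measure the glass pose and recheck the lens/lamp directions.

Run:
```python
from h import *
def ang(w): return np.degrees(np.arctan2(w[1],w[0])).round(2)
for n in ('scene2','wrist2'):
    z=np.load(n+'.npz'); im,c=z['im'].astype(int),z['c']; B,G,Rr=[im[...,i] for i in range(3)]
    x,y,h=c[...,0],c[...,1],c[...,2]
    near=lambda a,b,r:np.hypot(x-a,y-b)<r
    print(n)
    m=near(.512,.093,.035)&(Rr>150)&(G>150)&(B<110)&(h<.015); D=c[m]; 
    if m.sum()>20: print('disc',D.mean(0).round(4),cv2.minEnclosingCircle(D[:,:2].astype(np.float32)),m.sum())
    D=np.array([.5118,.0926])
    m=near(.4626,.3077,.1)&(h>.132)&(h<.145); r=cv2.minAreaRect(c[m][:,:2].astype(np.float32)); print('box',r,ang(np.array(r[0])-D))
    m=near(.685,.24,.08)&(h>.12)&(h<.15); r=cv2.minAreaRect(c[m][:,:2].astype(np.float32)); print('cam',r,ang(np.array(r[0])-D))
    m=near(.512,.093,.05)&(h>.08)&(h<.14); P=c[m]
    if m.sum()>50:
        C=np.median(P,0); 
        for _ in range(3):
            k=P[np.linalg.norm(P-C,axis=1)<.035]; 
            U,S,V=np.linalg.svd(k-k.mean(0),full_matrices=False); nn=V[2]; k2=k[abs((k-k.mean(0))@nn)<.004]; U,S,V=np.linalg.svd(k2-k2.mean(0),full_matrices=False); nn=V[2]*np.sign(V[2]@[.3,.95,0]); P=P[abs((P-k2.mean(0))@nn)<.005]
        a=np.radians(72.2);t=np.array([-np.sin(a),np.cos(a)]); s=(P[:,:2]-D)@t
        print('glass',len(P),P.mean(0).round(4),'n',nn.round(3),'yaw',ang(nn),'tilt',np.degrees(np.arcsin(nn[2])).round(2),'h',np.percentile(P[:,2],[1,99]).round(4),'across',np.percentile(s,[1,99]).round(4),'along n',((k2.mean(0)[:2]-D)@[np.cos(a),np.sin(a)]).round(4))
    m=near(.512,.09,.05)&(h>.17)&(h<.3)&(B>110)&(B>Rr+50); P=c[m]
    if m.sum()>20: print('handle',m.sum(),np.percentile(P,[2,98],axis=0).round(4))
```

```text
scene2
disc [0.511  0.0945 0.0035] ((0.5101976990699768, 0.09241854399442673), 0.02860233001410961) 274
box ((0.4621182680130005, 0.31057658791542053), (0.10268501192331314, 0.09000176936388016), 13.220138549804688) 102.84
cam ((0.6786047220230103, 0.24292519688606262), (0.10596223920583725, 0.046001069247722626), 41.53300094604492) 42.03
glass 265 [0.5121 0.0924 0.1163] n [0.315 0.948 0.04 ] yaw 71.62 tilt 2.28 h [0.0876 0.1383] across [-0.0243  0.0247] along n 0.0
wrist2
disc [0.5104 0.0842 0.0028] ((0.5125253200531006, 0.09634137153625488), 0.02639933116734028) 149
box ((0.46308428049087524, 0.3097801208496094), (0.09985069930553436, 0.09079530090093613), 12.942607879638672) 102.64
cam ((0.6789029240608215, 0.24317510426044464), (0.10601379722356796, 0.04679659754037857), 41.681854248046875) 42.02
glass 321 [0.5243 0.085  0.1325] n [0.548 0.809 0.213] yaw 55.88 tilt 12.31 h [0.0942 0.1379] across [-0.0249  0.0065] along n -0.0034
handle 1952 [[0.5072 0.079  0.2003]
 [0.5197 0.0942 0.2769]]
```

Run:
```python
from h import *
def ang(w): return np.degrees(np.arctan2(w[1],w[0])).round(2)
fr=[]
for _ in range(6): p,im,d=grab('scene'); fr.append(d)
plan(.5115-.0065*np.cos(np.radians(72.3)),.0933-.0065*np.sin(np.radians(72.3)),.4217,-107.7)
d=np.median(fr,0); print('noise',np.std(fr,0)[200:300,200:400].mean()); c=cloud(p,d); x,y,h=c[...,0],c[...,1],c[...,2]
def fit(P,tol=.003):
    for _ in range(6):
        m=P.mean(0); V=np.linalg.svd(P-m,full_matrices=False)[2]; k=abs((P-m)@V[2])<tol; P=P[k]
    n=V[2]; return n,P
def show(nm,P,ref,tol=.003):
    n,P=fit(P,tol); n=n*np.sign(n@ref); print(nm,len(P),'yaw',ang(n),'elev',np.degrees(np.arcsin(n[2])).round(2),n.round(4),P.mean(0).round(4)); return P
near=lambda a,b,r:np.hypot(x-a,y-b)<r
show('table',c[near(.6,-.02,.1)&(abs(h)<.01)],[0,0,1])
show('boxtop',c[near(.4626,.309,.04)&(abs(h-.139)<.006)],[0,0,1])
# box outer faces visible to scene camera: +x side and far (+y)
a=np.radians(103); q=(c[...,:2]-[.4626,.309]); s=q@[np.cos(a),np.sin(a)]; t=q@[np.sin(a),-np.cos(a)]
show('boxside',c[(abs(s)<.04)&(abs(t-.05)<.006)&(h>.02)&(h<.13)],[1,0,0])
show('boxback',c[(abs(t)<.04)&(abs(s-.045)<.006)&(h>.02)&(h<.13)],[0,1,0])
P=c[near(.5115,.0933,.03)&(h>.092)&(h<.133)]
a=np.radians(72.3); s=(P[:,:2]-[.5115,.0933])@[np.cos(a),np.sin(a)]; w=(P[:,:2]-[.5115,.0933])@[-np.sin(a),np.cos(a)]
P=P[(abs(s)<.006)&(abs(w)<.021)]; P=show('glass',P,[.3,.95,0])
print('offset n',((P.mean(0)[:2]-[.5115,.0933])@[np.cos(a),np.sin(a)]).round(4))
z=np.load('wrist2.npz'); c=z['c']; im=z['im'].astype(int); m=(im[...,0]>60)&(im[...,0]>im[...,2]+35)&(np.hypot(c[...,0]-.512,c[...,1]-.09)<.03)&(c[...,2]>.19)&(c[...,2]<.27); P=c[m]
for z0 in (.2,.22,.24,.26): k=P[abs(P[:,2]-z0)<.01]; print(z0,len(k),k.mean(0).round(4) if len(k) else '', np.percentile(k[:,:2]@[np.sin(a),-np.cos(a)],[2,98]).round(4) if len(k) else '')
```

```text
pos [0.5099 0.087  0.4219] yang -107.71 q [ 0.07 -0.1   1.69  0.    1.55  1.95] t 9.35 F [-0.1 -0.4 -1.7] 0.015729171949789567 24.999752640724182
shift [-0.0004  0.0001  0.0002] turn [-0.0001 -0.0002 -0.0002]
noise 0.0144639695
table 4011 yaw 32.69 elev 89.99 [2.e-04 1.e-04 1.e+00] [ 6.022e-01 -1.710e-02 -3.000e-04]
boxtop 906 yaw 122.34 elev 89.55 [-0.0042  0.0067  1.    ] [0.4632 0.3078 0.1398]
boxside 830 yaw 13.09 elev -0.05 [ 9.740e-01  2.264e-01 -9.000e-04] [0.51   0.3205 0.0772]
boxback 140 yaw 103.11 elev 0.03 [-2.269e-01  9.739e-01  5.000e-04] [0.4518 0.3541 0.0757]
glass 154 yaw 72.13 elev 0.0 [3.069e-01 9.518e-01 1.000e-04] [0.5116 0.0932 0.1129]
offset n -0.0
0.2 152 [0.5177 0.0858 0.202 ] [0.4656 0.4677]
0.22 234 [0.5177 0.086  0.2207] [0.4658 0.4677]
0.24 322 [0.5177 0.0858 0.2407] [0.4657 0.4677]
0.26 463 [0.5177 0.0858 0.2608] [0.4659 0.4678]
```

The glass is upright (0.0° elevation), yawed 72.1–72.3° against a bisector of 72.4°. It sits within 1 mm of the point over the disc, at 110 mm, and is still. Handing in.

```bash
python3 -c "
from h import *; print(abs(read_state()['dq']).max()); print(robot.close_job())"
```

```text
0.002806947862606722
the job is handed in; nothing more can be done
None
```

The job is handed in: the mirror is held upright and still over the yellow disc, with the middle of the glass at lens height and within about 0.3° of the lens–lamp bisector; I checked this by measured pose, as the bench camera's own view wasn't available.

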